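# Pack the sample cup and clamp the case shut

## Task

Pack away the loose green cup: nest it fully down inside the green cup that already stands in the open grey case, then close the blue lid fully, and last swing the red-knobbed clamp arm all the way down over the closed lid. Leave the yellow cup, the tape roll, the black loupe and the white-capped vial where they are.

Things in the scene. Friction and masses are not known exactly. Their poses are not given: they have to be found in the camera images.
- case: Grey open-topped case fixed to the bench, outer 120 (x) x 140 (y) x 68 mm high, walls and floor 5 mm thick. Origin: centre of its underside; its front, with the clamp, faces its -x; the lid's hinge is along its rear (+x) edge; z up. It does not move.
- lid (a joint): Hinge of the blue lid, rad: 0 = shut flat on the case, grows as it opens upward and backward (1.57 = upright, limit 1.9). Stiff: it stays where it is left. About 1.5 N at its front edge moves it. The lid is a plate 124 mm from hinge to front edge, 140 mm wide, 8 mm thick, without a handle. Shut, its underside is 68 mm and its top 76 mm above the bench.
- lid_hinge (a point): A point of the lid on its hinge line, middle of the width, in the plane of the lid's underside; fixed at case (64, 0, 68) mm. Its axes turn with the lid: -x from the hinge to the front edge, y along the hinge, z out of the lid's outer (top) face.
- lid_edge (a point): Middle of the lid's front edge, on the outer (top) face: 124 mm from the hinge line, 8 mm above the underside plane. Axes as lid_hinge.
- clamp (a joint): Hinge of the clamp arm on the case's front, rad: 0 = clamped, arm lying level over the lid pointing to the case's +x; grows as it lifts (1.57 = arm pointing straight up, limit 2.0 = leaning out to the front). Stiff: it stays where it is left. About 1 N at the knob moves it.
- clamp_hinge (a point): Pivot of the clamp arm, fixed at case (-72, 0, 83) mm. The axes turn with the arm: x along the arm to the knob, y along the pivot pin; z up when clamped.
- clamp_knob (a point): Centre of the red ball knob, 18 mm in diameter, at the end of the clamp arm, 62 mm from the pivot. The arm is a steel bar 13 mm wide, 6 mm thick. Clamped, the knob's centre is 84 mm above the bench.
- cup_loose: Green plastic cup standing loose on the bench, 40 mm high, 50 mm in diameter over an upright rim band (the top 10 mm), tapering below from 45 mm to 29 mm at the foot; wall 2 mm, inner floor 16 mm above the foot. Mouth 46 mm inside. 50 g. Origin: centre of the foot, z up. Nested in an equal cup it sits 16 mm higher than that cup, its rim 16 mm above the other's rim.
- cup_in_case: Equal green cup standing loose in the case, near the middle of its floor (foot 5 mm above the bench, rim 45 mm). Origin: centre of the foot, z up.
- cup_yellow: Yellow cup of the same shape standing on the bench; not to be moved. Origin: centre of the foot.
- tape: Blue tape roll lying flat, 48 mm across, 18 mm high; bystander. Origin: centre of the underside.
- lens: Black loupe, 40 mm across, 35 mm high; bystander. Origin: centre of the underside.
- vial_white: Clear vial with white cap, 23 mm across, 57 mm high; bystander. Origin: centre of the underside.
Not all that is in view belongs to the job. Leave any orange look-alike of the cup_in_case alone.

How it is judged:
By the outcome, as a careful person would: the job done as asked, in the order asked, and still so for the second after the job is handed in, with the robot touching nothing.
It also fails if it takes over 58 s, if anything falls off the work surface, if the arm or the gripper's body presses on something with over 40 N, if the wrist force passes 120 N, or if a joint passes its speed limit or range.

## Robot

A 6-joint arm with a two-finger parallel gripper is mounted at the origin on a cart in front of the work surface, level with it; the furniture and walls round the work are solid. World frame = base frame: x ahead of the robot, y to its left, z up, the work surface at z = 0. Lengths are in m, angles in degrees, forces in N, time in s.
With the tool pointing down it reaches from about 0.4 to 0.825 m from the base axis. Payload 7 kg.
Tool frame: the origin (TCP) lies midway between the tips of the shut fingers; the grasp point (between the pads) lies r.hold_point_z behind it (r.hold_point_z is the distance from the TCP to the grasp point, in m); z points along the fingers, x is the direction in which the jaws open and shut, and the axes are right-handed (so a half turn about z gives the same grasp; the last joint's range is limited). The gripper opens to 88 mm and grips with 3 to 60 N. Pads are 19 mm wide; open, the fingers measure 130 mm over their backs; the gripper's body (78 mm by 193 mm) begins 47 mm behind the grasp point.
Start: joints at [16.507, 20.546, 0.682, 0, -70.136, -16.507], TCP at [0.675, -0, 0.227] pointing down, gripper open.
Joint ranges: [-176.03, 176.03], [-82.01, 121.73], [-58.28, 71.71], [-173.87, 95.51], [-174.79, -0.11], [-173.66, 173.66]. Speed limits (degrees/s): [136.94, 136.94, 172.46, 180, 180, 180].

## Interface

Orientations are given as [roll, pitch, yaw] about the fixed x, y, z axes, in that order (R = Rz(yaw) Ry(pitch) Rx(roll)).
In Python, from plant import get_state, viewer, close_job, r gives the robot as it stands.
- The arm moves only by the tool apply_moves, never from a script. Its argument "plan" is a list of rows, each a list of 3 entries, a list of its own where there are three numbers: the closure in counts, from 0 (fully open) to 255 (shut), then the shift along the tool's x, y, z in units of 50 mm (1.0 is 50 mm), then the turn about the tool's z in units of 6 degrees (1.0 is 6 degrees). A call has 1 to 12 rows; each row shifts and turns the commanded pose from where the row before left it, along the tool's axes as they then stand; what a row does not reach is not made up. A row lasts 1/8 s, in which the tool goes at most 62.5 mm and 10.7 degrees, less where a joint would pass 70% of its speed; a pose out of reach is approached as far as the arm can. A call is refused whole if a number of a shift passes 1 or a number of a turn 1, either way. A call with a gripper value outside its range is refused whole. The fingers move at their own pace and stop on an object; "squeeze" is the grip in N (left out, the last holds). Time passes only in rows, so rows that do not move let the fingers close. It gives the time, the measured TCP pose, the force and the opening at its end, in the units of the state.
- get_state(): the state, without advancing time (a new reading comes with each control period).
- viewer.capture(name): name is "scene" or "side" or "wrist"; returns a dict with "frame" (400x640x3 uint8, blue, green, red), "K" (3x3 intrinsics, pixels), "D" ([k1, k2, p1, p2, k3] as OpenCV has them; the pictures are not rectified), "R" (3x3) and "t" (3): a world point X has camera coordinates R X + t; the wrist camera has in their place "mount" (4x4, takes a point from camera to tool coordinates, whose origin is the TCP and whose axes are the tool frame's). Camera axes: x right, y down, z forward; pixel columns grow to the right and rows downward; lengths in m; the calibration is good to about 2 mm. A picture is of the moment at which its call begins: read the wrist's pose just before it. There is no depth.
- close_job(): hands the job in, once; it reports no verdict.
The state is a dict: "time_s": time; "joints": joint angles; "qd": joint speeds; "joint_torque": joint torques, N m; "tcp_pos": TCP position; "eef_rot": TCP orientation; "contact_force": force on the tool from outside, world axes, zero at the start; "moment": the same for the moment, N m; "gripper_width": finger opening in m.
Only numpy, scipy, OpenCV 4.12 (cv2) and the standard library are available. Lean on these libraries where they do the work, as an engineer would, in place of code of your own. Each camera call takes 0.05 s, during which the arm holds its last target.

## Working session

There is one attempt and no reset: what is moved stays moved. The work goes in short steps, Python scripts to look and compute and a tool call to move; the robot and the scene stay as the last step left them, time stands still between calls to the robot, and variables do not carry over. Pictures are saved under pics/ and viewed, and the job is handed in when it is done.

Besides the shell and the picture viewer there is one more tool, called as a command line: name --argument value ..., lists and objects as JSON in quotes. apply_moves: Moves the arm, as the interface text tells. Its arguments: {"type":"object","properties":{"plan":{"type":"array","items":{"type":"array"}},"squeeze":{"type":"number"}},"required":["plan"]}

```bash
ls; mkdir -p pics
cat > h.py <<'E'
import numpy as np, cv2
from plant import get_state, viewer, close_job, r
def cap(n,fn=None):
    s=get_state(); c=viewer.capture(n); 
    if fn: cv2.imwrite('pics/'+fn,c['frame'])
    return s,c
E
python3 - <<'E'
from h import *
import pickle
for n in ['scene','side','wrist']:
    s,c=cap(n,n+'0.png'); pickle.dump((s,c),open(n+'0.pkl','wb'))
    print(n,c['K'].tolist() if hasattr(c['K'],'tolist') else c['K'],c['D'],c.get('R'),c.get('t'),c.get('mount'))
print(s); print(r.hold_point_z)
E
```

```text
pics
scene [[487.88091056007397, 0.0, 315.61874822331583], [0.0, 487.88091056007397, 188.21595193051488], [0.0, 0.0, 1.0]] [0.04397078 0.         0.         0.         0.        ] [[ 0.50437443 -0.86348082  0.00270439]
 [-0.58555306 -0.34433036 -0.73386935]
 [ 0.63461331  0.36856136 -0.67928526]] [-0.33119092  0.37072456  0.94598388] None
side [[518.5380603939986, 0.0, 321.9143607846389], [0.0, 518.5380603939986, 197.00009303883823], [0.0, 0.0, 1.0]] [-0.1090139  0.         0.         0.         0.       ] [[-0.99273053 -0.1172421  -0.02720987]
 [-0.0233783   0.40960351 -0.91196405]
 [ 0.11806584 -0.90469843 -0.40936683]] [0.57088232 0.12144251 1.26277607] None
wrist [[290.7363705569864, 0.0, 321.98861347621045], [0.0, 290.7363705569864, 197.82545076318], [0.0, 0.0, 1.0]] [-0.00490442  0.          0.          0.          0.        ] None None [[ 9.99999674e-01 -7.31896824e-04 -3.40843292e-04 -3.40409032e-04]
 [ 7.93255450e-04  9.69265461e-01  2.46015928e-01 -6.52090779e-02]
 [ 1.50309354e-04 -2.46016119e-01  9.69265726e-01 -1.57241209e-01]
 [ 0.00000000e+00  0.00000000e+00  0.00000000e+00  1.00000000e+00]]
{'time_s': 0.1, 'joints': array([ 1.65068077e+01,  2.05897395e+01,  6.40129174e-01, -1.65069694e-02,
       -7.01358706e+01, -1.65068477e+01]), 'qd': array([ 0.07283159,  0.03401563,  0.14296081, -0.01869778, -0.0383814 ,
        0.00141298]), 'joint_torque': array([-1.42273191e-03, -5.84165347e+01,  2.93752134e+01,  7.01551259e+00,
        1.01412315e-02, -6.66964229e-05]), 'tcp_pos': array([ 6.74576111e-01, -3.20642607e-05,  2.25701460e-01]), 'eef_rot': array([-1.79990589e+02, -8.63673366e-02,  1.79994332e+02]), 'contact_force': array([-0.09210864,  0.13028404, -1.20700531]), 'moment': array([-0.04757916,  0.01417078, -0.00683456]), 'gripper_width': 0.08737309243266761}
0.0188
```

View pics/scene0.png

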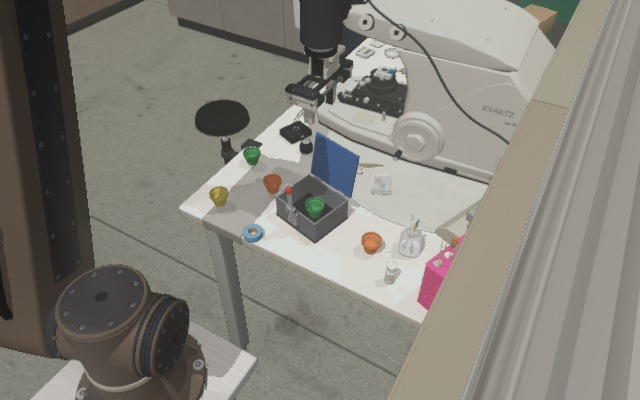

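View pics/side0.png

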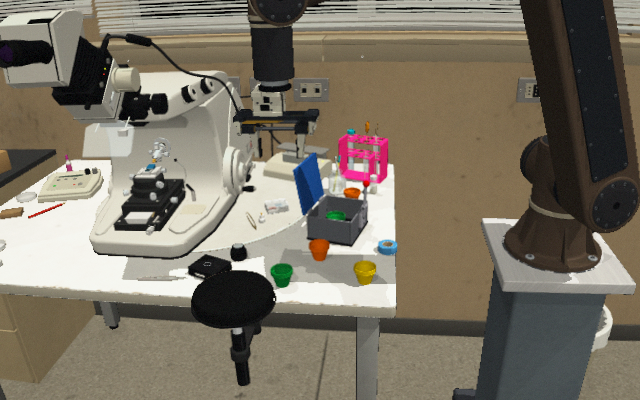

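View pics/wrist0.png

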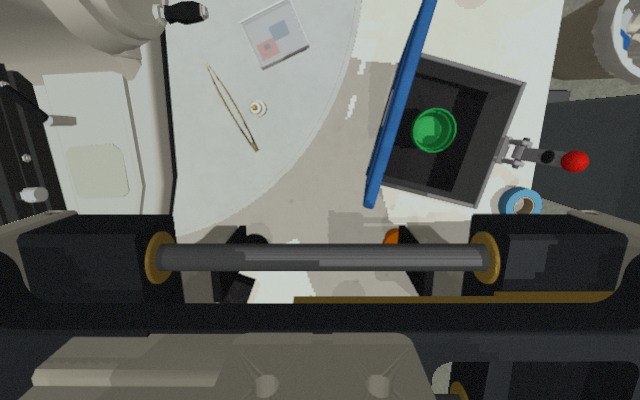

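Candidates for the loose green cup are:
- green cup: scene (252,156), side (282,275)
- orange cup: scene (272,184), side (319,250)
- second orange cup: scene (372,243)
- yellow cup: scene (219,197), side (365,272)
- green cup in the case: scene (315,207)

By the description, the green cup at scene (252,156) is the one I want. I'll check it in close crops.

Run:
```python
import cv2
a=cv2.imread('pics/scene0.png');b=cv2.imread('pics/side0.png');
cv2.imwrite('pics/c1.png',cv2.resize(a[120:260,200:400],None,fx=4,fy=4,interpolation=cv2.INTER_CUBIC))
cv2.imwrite('pics/c2.png',cv2.resize(b[145:295,230:430],None,fx=4,fy=4,interpolation=cv2.INTER_CUBIC))
```

```text
(no output)
```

View pics/c1.png

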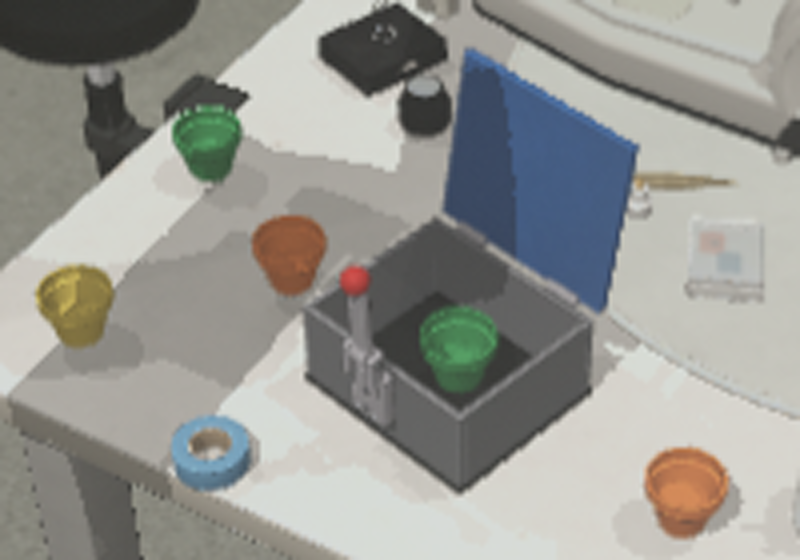

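View pics/c2.png

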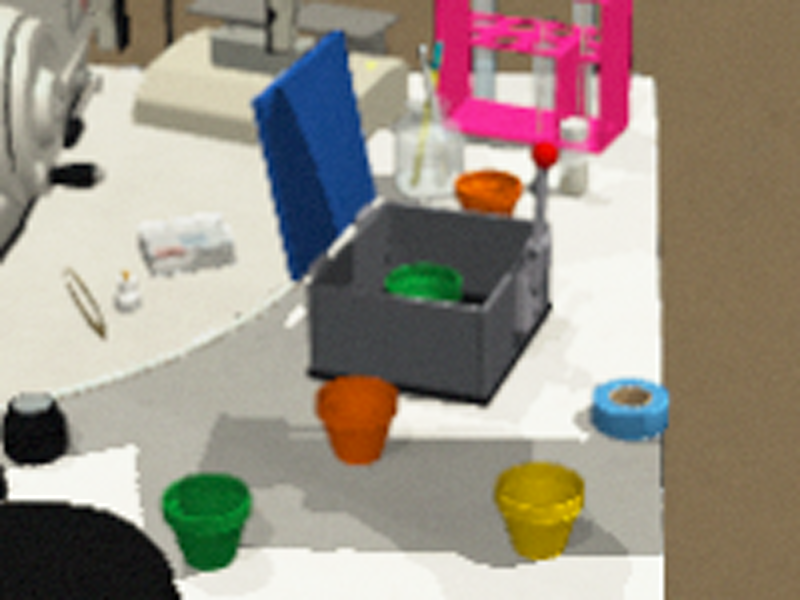

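The crop confirms it: a green cup stands alone on the bench at about (252,156). The orange ones are look-alikes. Next I'll fit the poses.

```bash
cat >> h.py <<'E'
from scipy.spatial.transform import Rotation as Ro
from scipy.optimize import least_squares
def ext(s,c):
    if c.get('R') is not None and c.get('mount') is None: return np.array(c['R']),np.array(c['t'])
    T=np.eye(4); T[:3,:3]=Ro.from_euler('xyz',s['eef_rot'],degrees=True).as_matrix(); T[:3,3]=s['tcp_pos']
    M=np.linalg.inv(T@np.array(c['mount'])); return M[:3,:3],M[:3,3]
def proj(s,c,X):
    R,t=ext(s,c); return cv2.projectPoints(np.atleast_2d(np.array(X,float)),cv2.Rodrigues(R)[0],t,c['K'],np.array(c['D']))[0][:,0]
def onplane(s,c,uv,z):
    R,t=ext(s,c); p=cv2.undistortPoints(np.array([[uv]],float),c['K'],np.array(c['D']))[0,0]
    d=R.T@np.array([p[0],p[1],1]); o=-R.T@t; return o+d*(z-o[2])/d[2]
def rz(a): return Ro.from_euler('z',a).as_matrix()
E
cat > fit.py <<'E'
from h import *
import pickle
S=pickle.load(open('scene0.pkl','rb'));D=pickle.load(open('side0.pkl','rb'));W=pickle.load(open('wrist0.pkl','rb'))
sc=lambda u,v:(200+(u+.5)/4-.5,120+(v+.5)/4-.5)
sd=lambda u,v:(230+(u+.5)/4-.5,145+(v+.5)/4-.5)
a,b,h=.06,.07,.068
obs=[(S,(-a,b,h),sc(305,308)),(S,(-a,-b,h),sc(460,408)),(S,(a,-b,h),sc(591,322)),(S,(a,b,h),sc(437,217)),(S,(-a,b,0),sc(307,378)),(S,(-a,-b,0),sc(460,490)),(S,(a,-b,0),sc(591,388)),
(D,(a,b,h),sd(310,290)),(D,(-a,b,h),sd(487,303)),(D,(a,b,0),sd(310,372)),(D,(-a,b,0),sd(487,400)),(D,(-a,-b,0),sd(550,308)),
(W,(-a,-b,h),(522,83)),(W,(-a,b,h),(478,207))]
def res(p,full=False):
    o=[]
    for cam,X,uv in obs: o.append(proj(*cam,rz(p[2])@X+[p[0],p[1],0])[0]-uv)
    return np.array(o) if full else np.ravel(o)
p=least_squares(res,[.6,0,0],loss='soft_l1').x
print('case',p[:2],np.degrees(p[2]));print(res(p,True).round(1).tolist())
for n,u1,u2,z in [('loose',(207,128),(206,492),.04),('yellow',(75,287),(540,484),.04),('orange',(290,242),(357,396),.04),('cupin',(459,330),(424,282),.045),('tape',(210,446),(630,397),.018),('orange2',(686,478),None,.04)]:
    print(n,onplane(*S,sc(*u1),z).round(4),onplane(*D,sd(*u2),z).round(4) if u2 else '')
print('cupin wrist',onplane(*W,(436,131),.045))
print('lens',onplane(*S,sc(426,90),.035),onplane(*D,sd(35,402),.035),'vial',onplane(*S,(391,266),.057))
# lid
lid=[(S,(-.124,.07,0),sc(470,52)),(S,(-.124,-.07,0),sc(633,150)),(D,(-.124,.07,0),sd(262,105)),(D,(-.124,-.07,0),sd(340,38))]
def lr(q):
    o=[]
    for cam,X,uv in lid:
        x=Ro.from_euler('y',q[0]).as_matrix()@X+[.064,0,.068]; o.append(proj(*cam,rz(p[2])@x+[p[0],p[1],0])[0]-uv)
    return np.ravel(o)
q=least_squares(lr,[1.6]);print('lid',q.x,q.fun.round(1))
kn=[(S,sc(355,281)),(D,sd(545,154)),(W,(575,161))]
def kr(q): return np.ravel([proj(*c,rz(p[2])@[-.072+.062*np.cos(q[0])-.001*np.sin(q[0]),0,.083+.062*np.sin(q[0])+.001*np.cos(q[0])]+[p[0],p[1],0])[0]-u for c,u in kn])
q=least_squares(kr,[1.6]);print('clamp',q.x,q.fun.round(1))
E
python3 fit.py
```

```text
case [ 0.54127017 -0.05437861] -13.073980316174488
[[-1.3, -0.7], [0.4, 2.4], [0.7, -1.6], [-1.1, -0.7], [-0.4, 0.7], [0.4, 0.8], [-0.6, 0.8], [-1.9, -2.2], [-0.6, 0.7], [-0.8, 1.0], [-0.5, 0.7], [-1.3, -0.5], [4.2, -3.3], [-0.2, 1.5]]
loose [0.6418 0.205  0.04  ] [0.6396 0.2073 0.04  ]
yellow [0.4623 0.1813 0.04  ] [0.4578 0.1856 0.04  ]
orange [0.5701 0.085  0.04  ] [0.57   0.0949 0.04  ]
cupin [ 0.5504 -0.0582  0.045 ] [ 0.5436 -0.0497  0.045 ]
tape [0.4081 0.0365 0.018 ] [0.4088 0.0462 0.018 ]
orange2 [ 0.515  -0.2352  0.04  ] 
cupin wrist [ 0.54531192 -0.05757303  0.045     ]
lens [0.76547147 0.09619744 0.035     ] [0.76365883 0.10738814 0.035     ] vial [ 0.45198912 -0.31203348  0.057     ]
lid [1.74027797] [-2.8 -1.1 -0.5 -1.2 -1.4 -2.2 -0.7 -3.6]
clamp [1.63180584] [-0.2  0.1 -0.6 -0.8  0.6 -1.5]
```

Run:
```python
from h import *
import pickle
S=pickle.load(open('scene0.pkl','rb'));D=pickle.load(open('side0.pkl','rb'));W=pickle.load(open('wrist0.pkl','rb'))
def tri(obs):
    f=lambda X:np.ravel([proj(*c,X)[0]-u for c,u in obs]); q=least_squares(f,[.6,0,.1]); return q.x.round(3),q.fun.round(1)
print('stool',tri([(S,(222,117)),(D,(234,297))]))
print('wheel',tri([(S,(418,137)),(D,(238,170))]))
print('black box',tri([(S,(296,132)),(D,(210,266))]))
print('scope wrist edge z0/.1',[onplane(*W,(172,150),z).round(3) for z in (0,.1)],onplane(*W,(205,12),0.1))
```

```text
stool (array([0.703, 0.358, 0.065]), array([-0.7,  1.1, -0.6, -0.5]))
wheel (array([ 0.847, -0.208,  0.11 ]), array([-0.9,  1.9, -1.5, -1.8]))
black box (array([0.819, 0.167, 0.01 ]), array([-0.2,  0.3, -0.2, -0.2]))
scope wrist edge z0/.1 [array([ 0.87 , -0.033,  0.   ]), array([ 0.819, -0.041,  0.1  ])] [ 0.77595123 -0.15952671  0.1       ]
```

apply_moves --plan '[[0,[0,0.5,0],0],[0,[0,0.5,0],0],[0,[0,0.5,0],0],[0,[0,0.5,0],0],[0,[0,0.5,0],0],[0,[0,0.5,0],0],[0,[0,0.5,0],0],[0,[0,0.5,0],0],[0,[0,0,0],1],[0,[0,0,0],1],[0,[0,0,0],1],[0,[0,0,0],1]]'

```text
time_s: 1.65
tcp_pos: [0.675, 0.2008, 0.2265]
eef_rot: [-180.0, -0.0, 155.8]
contact_force: [-0.0, 1.2, 0.4]
gripper_width: 0.0876
```

apply_moves --plan '[[0,[0,0,0],1],[0,[0,0,0],1],[0,[0,0,0],1],[0,[0,0,0],1],[0,[0,0,0],1],[0,[0,0,0],1],[0,[0,0,0],1],[0,[0,0,0],1],[0,[0,0,0],1],[0,[0,0,0],1],[0,[0,0,0],1],[0,[0,0,0],1]]'

```text
time_s: 3.15
tcp_pos: [0.675, 0.2007, 0.2265]
eef_rot: [-180.0, 0.0, 83.8]
contact_force: [-0.4, -0.6, 0.0]
gripper_width: 0.0878
```

apply_moves --plan '[[0,[0,0,0],1],[0,[0,0,0],0.2],[0,[0,0.6,0],0],[0,[0,0.6,0],0],[0,[0,0,0],0]]'

```text
time_s: 3.78
tcp_pos: [0.7345, 0.1859, 0.2252]
eef_rot: [-179.9, 0.1, 76.8]
contact_force: [-0.4, -0.1, -0.3]
gripper_width: 0.0877
```

Run:
```python
from h import *
import pickle
s,c=cap('wrist','wrist1.png'); pickle.dump((s,c),open('wrist1.pkl','wb'))
print(s['time_s'],s['tcp_pos'],s['eef_rot'],s['joints'])
```

```text
3.775 [0.73452973 0.18586401 0.22520669] [-1.79949096e+02  5.37868331e-02  7.68088961e+01] [ 2.88664306e+01  2.84793457e+01  1.29177414e+01  6.05580106e-03
 -7.45122210e+01 -1.32059179e+02]
```

View pics/wrist1.png

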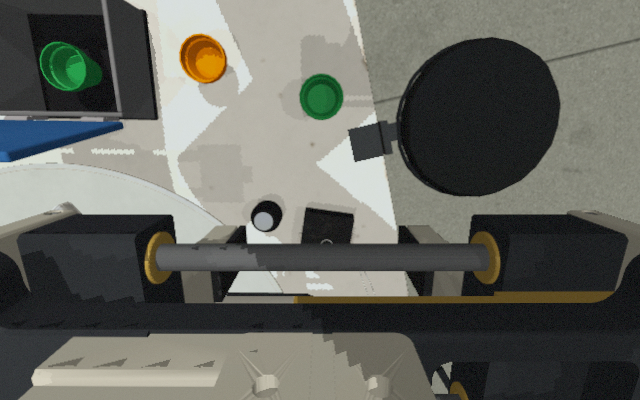

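Run:
```python
from h import *
import pickle
W=pickle.load(open('wrist1.pkl','rb'))
im=W[1]['frame']; cv2.imwrite('pics/c3.png',cv2.resize(im[40:180,240:440],None,fx=4,fy=4,interpolation=cv2.INTER_CUBIC))
hsv=cv2.cvtColor(im,cv2.COLOR_BGR2HSV)
m=cv2.inRange(hsv,(50,80,30),(85,255,255))
for x0,x1 in [(270,380),(20,120)]:
    mm=m.copy(); mm[:,:x0]=0; mm[:,x1:]=0; mm[200:]=0
    c=max(cv2.findContours(mm,0,2)[0],key=cv2.contourArea); print(cv2.fitEllipse(c),cv2.boundingRect(c))
for uv in [(321,97)]: print(onplane(*W,uv,.04))
print('stool edge',[onplane(*W,uv,.065).round(3) for uv in [(398,125),(480,38),(480,195),(560,110)]],'lever',onplane(*W,(348,130),.03),onplane(*W,(353,160),.03))
t=np.linspace(0,2*np.pi,9)[:-1]
print(proj(*W,np.c_[.64+.025*np.cos(t),.2055+.025*np.sin(t),.04+0*t]).round(1).tolist())
```

```text
((320.90570068359375, 96.3362045288086), (42.50544738769531, 44.88956069946289), 179.73460388183594) (300, 74, 43, 46)
((68.41736602783203, 67.11997985839844), (45.1227912902832, 65.49763488769531), 114.65276336669922) (39, 41, 64, 51)
[0.64182338 0.20701347 0.04      ]
stool edge [array([0.69 , 0.28 , 0.065]), array([0.626, 0.373, 0.065]), array([0.787, 0.357, 0.065]), array([0.714, 0.448, 0.065])] lever [0.68428299 0.22971574 0.03      ] [0.72030003 0.22825542 0.03      ]
[[324.4, 118.2], [338.2, 108.0], [341.2, 90.2], [331.2, 75.3], [314.0, 72.3], [300.1, 83.1], [297.6, 101.0], [307.7, 115.4]]
```

View pics/c3.png

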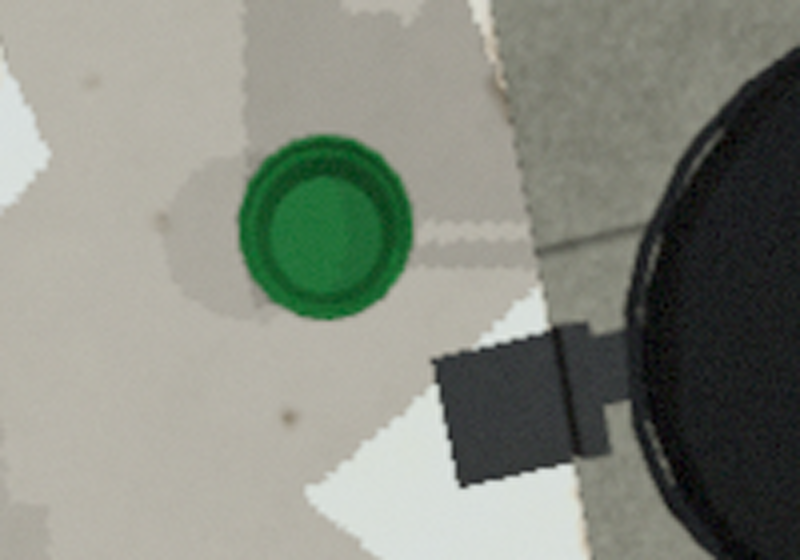

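Run:
```python
from h import *
import pickle
S=pickle.load(open('scene0.pkl','rb'));D=pickle.load(open('side0.pkl','rb'));W=pickle.load(open('wrist1.pkl','rb'))
im=S[1]['frame']; cv2.imwrite('pics/c4.png',cv2.resize(im[95:175,190:290],None,fx=7,fy=7,interpolation=cv2.INTER_CUBIC))
im=D[1]['frame']; cv2.imwrite('pics/c5.png',cv2.resize(im[240:330,180:300],None,fx=6,fy=6,interpolation=cv2.INTER_CUBIC))
```

```text
(no output)
```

View pics/c4.png

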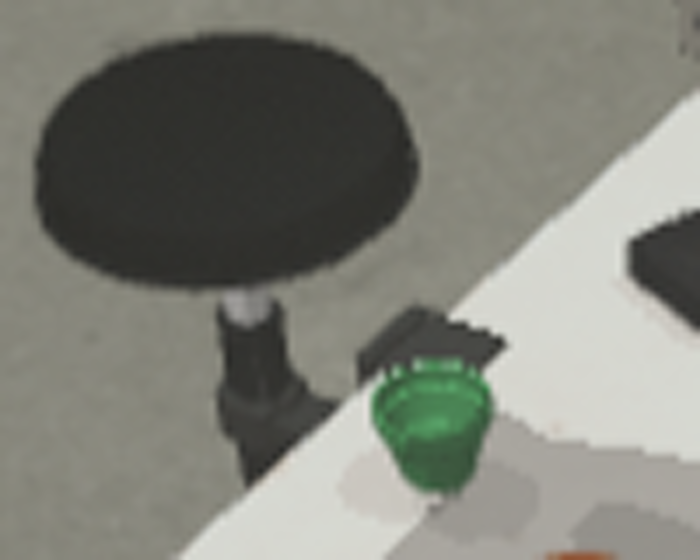

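View pics/c5.png

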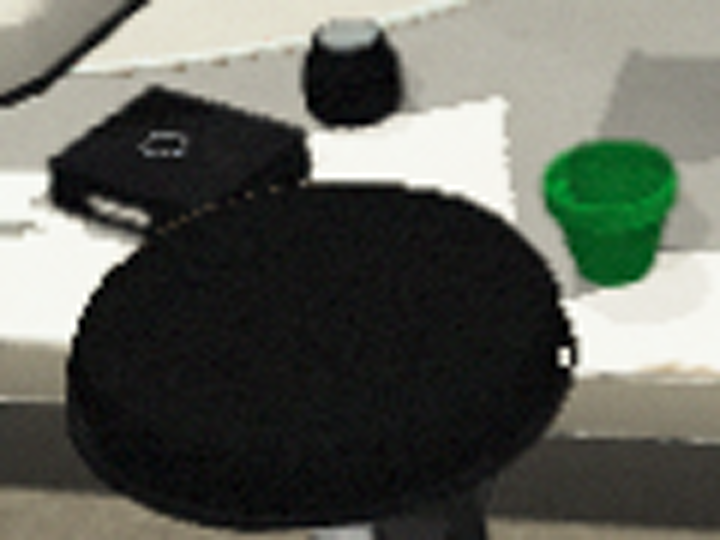

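Run:
```python
from h import *
import pickle
S=pickle.load(open('scene0.pkl','rb'));W=pickle.load(open('wrist1.pkl','rb'))
def tri(obs):
    f=lambda X:np.ravel([proj(*c,X)[0]-u for c,u in obs]); q=least_squares(f,[.6,0,.1]); return q.x.round(3),q.fun.round(1)
print(tri([(S,(261.7,143.8)),(W,(355,161.5))]),tri([(S,(250.4,138.2)),(W,(391,152))]))
z=.04;print([onplane(*W,u,z).round(3) for u in [(348,130),(355,161),(391,152),(385,122)]])
```

```text
(array([0.727, 0.233, 0.001]), array([-0.2,  0. , -0. ,  0.1])) (array([0.725, 0.279, 0.005]), array([-1.7,  0. , -0.5,  0.5]))
[array([0.684, 0.229, 0.04 ]), array([0.721, 0.23 , 0.04 ]), array([0.72 , 0.273, 0.04 ]), array([0.685, 0.272, 0.04 ])]
```

apply_moves --plan '[[0,[0,0,0],-1],[0,[0,0,0],-1],[0,[0,0,0],-1],[0,[0,0,0],-1],[0,[0,0,0],-1],[0,[0,0,0],-1],[0,[0,0,0],-1],[0,[0,0,0],-1],[0,[0,0,0],-1],[0,[0,0,0],-1],[0,[0,0,0],-1],[0,[0,0,0],-1]]'

```text
time_s: 5.32
tcp_pos: [0.7326, 0.1869, 0.227]
eef_rot: [180.0, 0.0, 149.1]
contact_force: [-0.5, -0.0, -0.9]
gripper_width: 0.0877
```

apply_moves --plan '[[0,[0,0,0],-1],[0,[0,0,0],-1],[0,[0,0,0],-1],[0,[0,0,0],-1],[0,[0,0,0],-1],[0,[0,0,0],-0.2],[0,[0.47,0.1,0],0],[0,[0.47,0.1,0],0],[0,[0.47,0.1,0],0],[0,[0.46,0.11,0],0],[0,[0,0,0],0]]'

```text
time_s: 6.7
tcp_pos: [0.6385, 0.2075, 0.2276]
eef_rot: [180.0, 0.0, -180.0]
contact_force: [0.6, 0.0, 0.5]
gripper_width: 0.0875
```

apply_moves --plan '[[0,[0,0,0.6],0],[0,[0,0,0.6],0],[0,[0,0,0.6],0],[0,[0,0,0.5],0],[0,[0,0,0],0],[0,[0,0,0],0]]'

```text
time_s: 7.45
tcp_pos: [0.6407, 0.207, 0.1127]
eef_rot: [180.0, 0.1, 180.0]
contact_force: [-0.5, -0.0, 0.4]
gripper_width: 0.0882
```

Run:
```python
from h import *
s,c=cap('wrist','wrist2.png');print(s['tcp_pos'],s['eef_rot'])
a=cap('side','side2.png')[1]['frame'];b=cap('scene','scene2.png')[1]['frame']
cv2.imwrite('pics/c6.png',np.hstack([cv2.resize(b[100:220,180:310],(390,360)),cv2.resize(a[190:310,210:340],(390,360))]))
```

```text
[0.64073471 0.20701248 0.11266192] [1.79985331e+02 7.52237959e-02 1.79994226e+02]
```

View pics/c6.png

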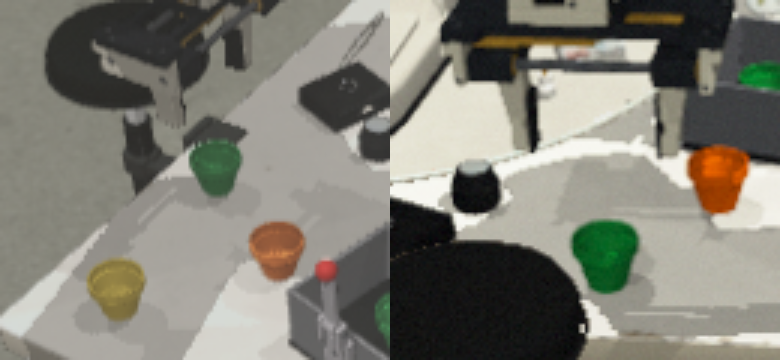

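apply_moves --plan '[[0,[0,0,0.5],0],[0,[0,0,0.5],0],[0,[0,0,0.5],0],[0,[0,0,0.3],0],[0,[0,0,0.12],0],[0,[0,0,0],0],[0,[0,0,0],0]]'

```text
time_s: 8.48
tcp_pos: [0.6405, 0.2071, 0.0166]
eef_rot: [180.0, 0.1, -180.0]
contact_force: [0.1, -0.0, 0.3]
gripper_width: 0.0877
```

Run:
```python
from h import *
a=cap('side','side3.png')[1]['frame'];b=cap('scene','scene3.png')[1]['frame']
cv2.imwrite('pics/c7.png',np.hstack([cv2.resize(b[100:220,180:310],(390,360)),cv2.resize(a[190:310,210:340],(390,360))]))
```

```text
(no output)
```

View pics/c7.png

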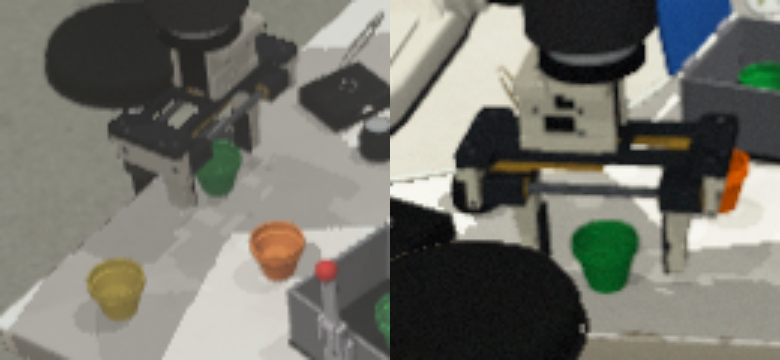

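apply_moves --plan '[[100,[0,0,0],0],[140,[0,0,0],0],[255,[0,0,0],0],[255,[0,0,0],0],[255,[0,0,0],0],[255,[0,0,0],0]]' --squeeze 10

```text
time_s: 9.32
tcp_pos: [0.6399, 0.2068, 0.0156]
eef_rot: [180.0, 0.0, -180.0]
contact_force: [-0.3, 0.4, 0.9]
gripper_width: 0.0494
```

Run:
```python
from h import *
a=cap('side','side4.png')[1]['frame'];b=cap('scene','scene4.png')[1]['frame']
cv2.imwrite('pics/c8.png',np.hstack([cv2.resize(b[100:220,180:310],(390,360)),cv2.resize(a[190:310,210:340],(390,360))]))
```

```text
(no output)
```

View pics/c8.png

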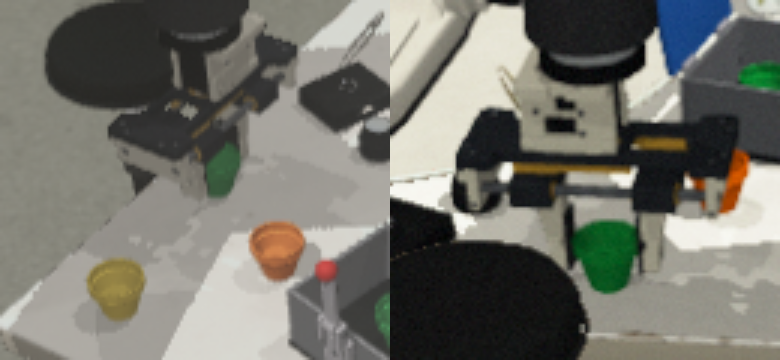

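apply_moves --plan '[[255,[0,0,-0.3],0],[255,[0,0,-0.5],0],[255,[0,0,-0.6],0],[255,[0,0,-0.6],0],[255,[0,0,-0.6],0],[255,[0,0,-0.6],0],[255,[0,0,-0.6],0],[255,[0,0,-0.6],0],[255,[0,0,-0.2],0],[255,[0,0,0],0.2],[255,[0,0,0],1],[255,[0,0,0],1]]'

```text
time_s: 10.92
tcp_pos: [0.6391, 0.2065, 0.2438]
eef_rot: [-179.9, -0.1, 166.5]
contact_force: [-0.6, -0.7, -0.4]
gripper_width: 0.0494
```

apply_moves --plan '[[255,[0,0,0],1],[255,[0,0,0],1],[255,[0,0,0],1],[255,[0,0,0],1],[255,[0,0,0],1],[255,[0,0,0],1],[255,[0,0,0],1],[255,[0,0,0],1],[255,[0,0,0],1],[255,[0,0,0],1],[255,[0,0,0],1],[255,[0,0,0],1]]'

```text
time_s: 12.42
tcp_pos: [0.6392, 0.2065, 0.2437]
eef_rot: [-179.8, 0.1, 94.5]
contact_force: [0.3, -0.0, -0.8]
gripper_width: 0.049
```

apply_moves --plan '[[255,[0,0,0],1],[255,[0,0,0],1],[255,[0,0,0],1],[255,[-0.4,0.1,0],0],[255,[-0.7,0.1,0],0],[255,[-0.8,0.1,0],0],[255,[-0.9,0.1,0],0],[255,[-0.9,0.1,0],0],[255,[-0.8,0.1,0],0],[255,[-0.7,0,0],0],[255,[-0.4,0,0],0],[255,[0,0,0],0]]'

```text
time_s: 13.92
tcp_pos: [0.6045, -0.0742, 0.2451]
eef_rot: [-180.0, 0.0, 76.7]
contact_force: [0.2, -0.2, -0.7]
gripper_width: 0.0497
```

Run:
```python
from h import *
import pickle
s,c=cap('wrist','wrist3.png');pickle.dump((s,c),open('wrist3.pkl','wb'));print(s['time_s'],s['tcp_pos'],s['eef_rot'],s['gripper_width'],s['joints'])
S=cap('scene','scene5.png');pickle.dump(S,open('scene5.pkl','wb'));b=S[1]['frame'];a=cap('side','side5.png')[1]['frame']
cv2.imwrite('pics/c9.png',np.hstack([cv2.resize(b[90:250,250:410],(400,400)),cv2.resize(a[100:260,240:400],(400,400))]))
```

```text
13.925 [ 0.6044533  -0.07415013  0.24513434] [-1.79957026e+02  1.16469081e-02  7.67109716e+01] 0.049670227286898905 [ 1.13593259e+01  1.37666703e+01 -6.41196234e+00 -7.81426966e-03
 -6.98652836e+01 -1.14645666e+02]
```

View pics/wrist3.png

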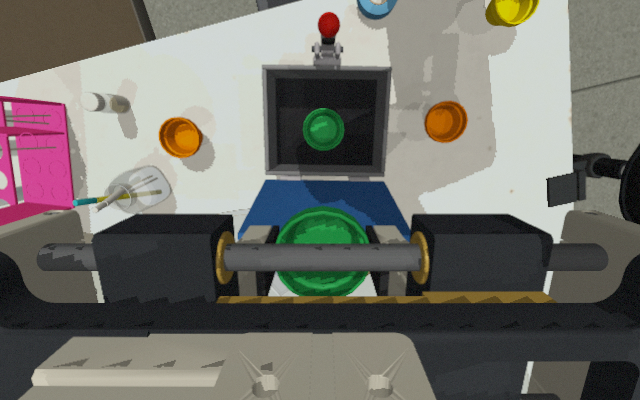

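View pics/c9.png

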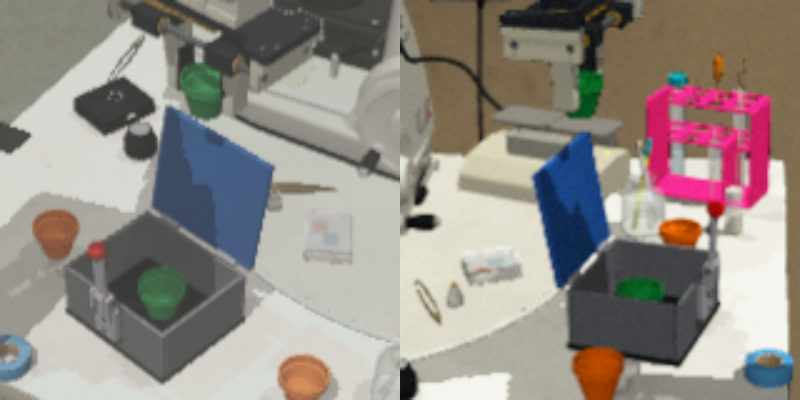

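Run:
```python
from h import *
import pickle
W=pickle.load(open('wrist3.pkl','rb'))
im=W[1]['frame']; cv2.imwrite('pics/c10.png',cv2.resize(im[0:200,230:420],None,fx=4,fy=3.99,interpolation=cv2.INTER_CUBIC)[:600*1])
cv2.imwrite('pics/c10.png',cv2.resize(im[0:190,230:420],None,fx=3.15,fy=3.15,interpolation=cv2.INTER_CUBIC))
hsv=cv2.cvtColor(im,cv2.COLOR_BGR2HSV); m=cv2.inRange(hsv,(50,80,30),(85,255,255)); m[165:]=0
c=max(cv2.findContours(m,0,2)[0],key=cv2.contourArea); e=cv2.fitEllipse(c);print(e,cv2.boundingRect(c))
print('cupin',onplane(*W,e[0],.045))
```

```text
((323.0914306640625, 129.0784454345703), (41.654579162597656, 43.05982971191406), 172.8050537109375) (302, 108, 43, 43)
cupin [ 0.54660469 -0.0584661   0.045     ]
```

View pics/c10.png

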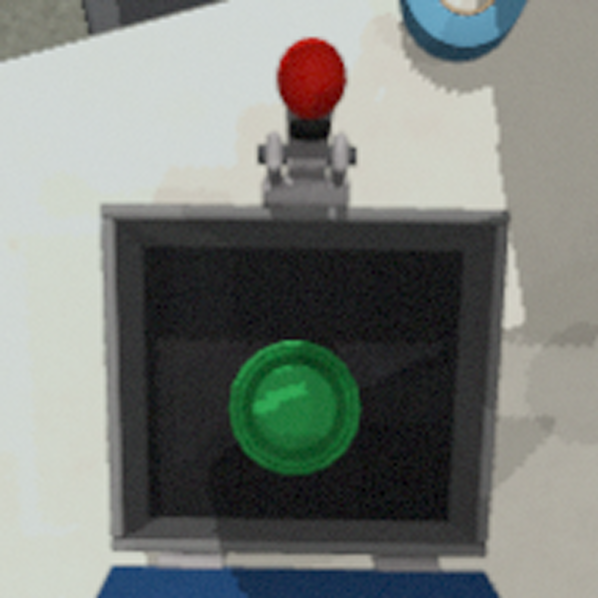

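Run:
```python
from h import *
import pickle
W=pickle.load(open('wrist3.pkl','rb'))
cc=lambda u,v:(230+(u+.5)/3.15-.5,(v+.5)/3.15-.5)
a,b,h=.06,.07,.068
obs=[((-a,-b,h),cc(101,206)),((-a,b,h),cc(507,214)),((a,-b,h),cc(112,552)),((a,b,h),cc(485,555))]
f=lambda p:np.ravel([proj(*W,rz(p[2])@X+[p[0],p[1],0])[0]-u for X,u in obs])
q=least_squares(f,[.54,-.05,-.2]);p=q.x;print(p[:2],np.degrees(p[2]),q.fun.round(1))
toc=lambda x:(rz(-p[2])@(np.array(x)-[p[0],p[1],0])).round(4)
print('cup in case frame',toc([.5466,-.0585,.045]))
print('knob',toc(onplane(*W,cc(311,78),.145)))
R=Ro.from_euler('xyz',W[0]['eef_rot'],degrees=True).as_matrix()
print('move tool',(R.T@(np.array([.5466,-.0585,.245])-W[0]['tcp_pos'])/.05).round(3))
```

```text
[ 0.54087578 -0.05466753] -14.134688832376668 [-1.2 -0.7  1.3 -1.2 -0.9  0.9  0.8  1.6]
cup in case frame [ 0.0065 -0.0023  0.045 ]
knob [-0.0762  0.0003  0.145 ]
move tool [ 0.039 -1.198  0.004]
```

apply_moves --plan '[[255,[0.02,-0.4,0],0],[255,[0.02,-0.4,0],0],[255,[0,-0.4,0],0],[255,[0,0,0],0],[255,[0,0,0.5],0],[255,[0,0,0.6],0],[255,[0,0,0.6],0],[255,[0,0,0.6],0],[255,[0,0,0.6],0],[255,[0,0,0.3],0],[255,[0,0,0.1],0],[255,[0,0,0],0]]'

```text
time_s: 15.58
tcp_pos: [0.5478, -0.0569, 0.081]
eef_rot: [180.0, -0.0, 76.8]
contact_force: [0.1, 0.4, -0.9]
gripper_width: 0.0492
```

Run:
```python
from h import *
s,c=cap('wrist','wrist4.png');print(s['time_s'],s['tcp_pos'],s['contact_force'],s['gripper_width'])
b=cap('scene','scene6.png')[1]['frame'];a=cap('side','side6.png')[1]['frame']
cv2.imwrite('pics/c11.png',np.hstack([cv2.resize(b[140:250,260:370],(400,400),interpolation=2),cv2.resize(a[130:240,290:400],(400,400),interpolation=2)]))
```

```text
15.575 [ 0.54779884 -0.05687033  0.0809883 ] [ 0.09609396  0.44976737 -0.92628806] 0.049248608905277574
```

View pics/c11.png

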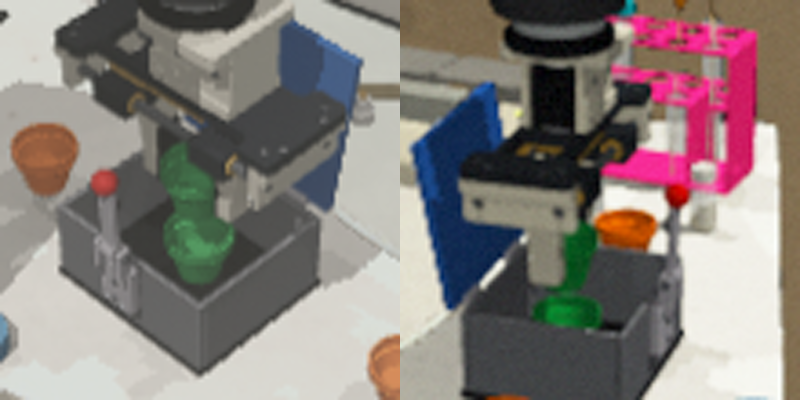

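View pics/wrist4.png

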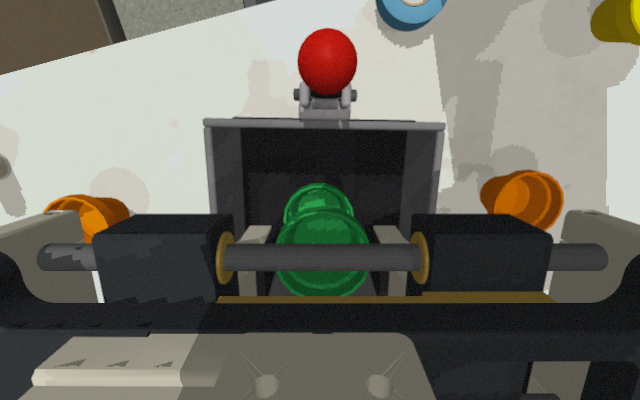

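```bash
cat > ov.py <<'E'
from h import *
def ring(s,c,im,ctr,rad,z,col,sc=1,off=(0,0)):
    t=np.linspace(0,2*np.pi,60); P=proj(s,c,np.c_[ctr[0]+rad*np.cos(t),ctr[1]+rad*np.sin(t),z+0*t])
    cv2.polylines(im,[np.int32(((P-off+.5)*sc-.5)*16)],True,col,1,cv2.LINE_AA,4)
E
python3 - <<'E'
from ov import *
ims=[]
for n,(x0,y0,x1,y1) in dict(scene=(280,150,340,230),wrist=(260,160,380,320),side=(300,170,360,250)).items():
    s,c=cap(n); im=cv2.resize(c['frame'][y0:y1,x0:x1],None,fx=400/(x1-x0)/1.5,fy=400/(x1-x0)/1.5,interpolation=2); k=400/(x1-x0)/1.5
    ring(s,c,im,(.5466,-.0585),.025,.045,(0,0,255),k,(x0,y0))
    ct=s['tcp_pos']; 
    ring(s,c,im,ct,.025,ct[2]+.0245,(255,0,0),k,(x0,y0)); ring(s,c,im,ct,.0145,ct[2]-.0156,(0,255,255),k,(x0,y0))
    ims.append(im); print(ct)
cv2.imwrite('pics/c12.png',np.hstack(ims)); print(ims[0].shape)
E
```

```text
[ 0.54795925 -0.05688469  0.08159665]
[ 0.54783829 -0.05692827  0.08153294]
[ 0.54770785 -0.05695396  0.08141047]
(356, 267, 3)
```

View pics/c12.png

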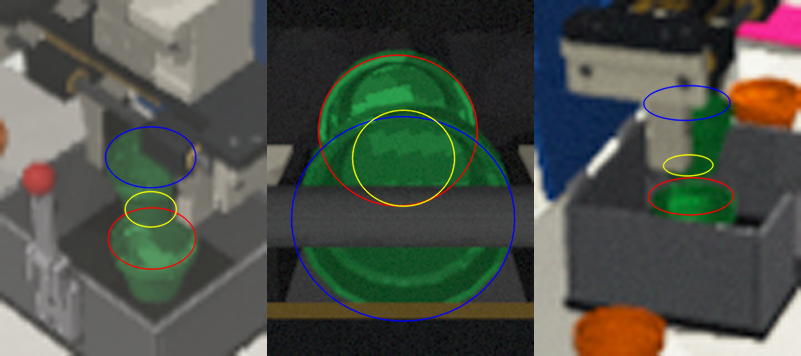

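apply_moves --plan '[[255,[-0.03,-0.02,0.2],0],[255,[0,0,0.2],0],[255,[0,0,0.2],0],[255,[0,0,0.1],0],[255,[0,0,0],0]]'

```text
time_s: 16.5
tcp_pos: [0.5457, -0.0585, 0.0453]
eef_rot: [-180.0, 0.0, 76.8]
contact_force: [-0.5, 0.1, 0.4]
gripper_width: 0.0496
```

Run:
```python
from h import *
s=get_state();print(s['tcp_pos'],s['contact_force'],s['gripper_width'])
```

```text
[ 0.54573599 -0.05847302  0.0452566 ] [-0.5387304   0.0752392   0.38802299] 0.049631458151185893
```

apply_moves --plan '[[255,[0,0,0.06],0],[255,[0,0,0.06],0],[255,[0,0,0.03],0],[255,[0,0,0],0]]'

```text
time_s: 17.0
tcp_pos: [0.5473, -0.0588, 0.04]
eef_rot: [179.8, -0.0, 76.8]
contact_force: [-1.1, -4.3, 12.0]
gripper_width: 0.0499
```

apply_moves --plan '[[255,[0,0,0.03],0],[255,[0,0,0],0]]'

```text
time_s: 17.25
tcp_pos: [0.5474, -0.0588, 0.0384]
eef_rot: [179.8, -0.0, 76.8]
contact_force: [-1.1, -3.8, 11.2]
gripper_width: 0.0499
```

Run:
```python
from ov import *
ims=[]
for n,(x0,y0,x1,y1) in dict(scene=(280,150,340,230),wrist=(260,160,380,320),side=(300,170,360,250)).items():
    s,c=cap(n); im=cv2.resize(c['frame'][y0:y1,x0:x1],None,fx=400/(x1-x0)/1.5,fy=400/(x1-x0)/1.5,interpolation=2); k=400/(x1-x0)/1.5
    ims.append(im); print(s['tcp_pos'],s['contact_force'])
cv2.imwrite('pics/c13.png',np.hstack(ims))
```

```text
[ 0.54740516 -0.05880243  0.03839105] [-1.12921032 -3.84944175 11.19195851]
[ 0.54736669 -0.05879168  0.03835647] [-0.87559545 -4.68834564 11.98747131]
[ 0.54738126 -0.0587964   0.03837178] [-1.14282828 -5.19906196 11.0476152 ]
```

View pics/c13.png

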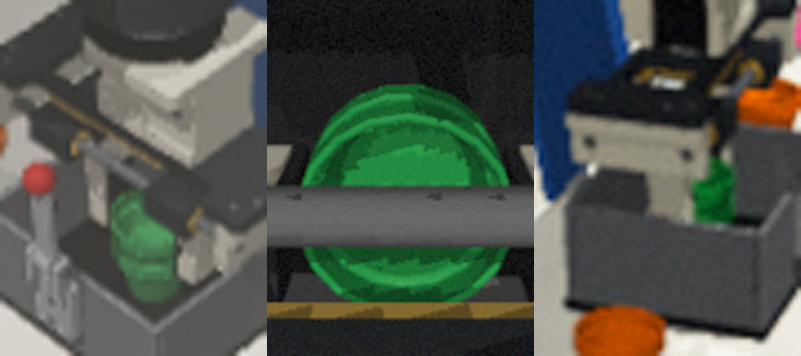

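apply_moves --plan '[[110,[0,0,0],0],[75,[0,0,0],0],[75,[0,0,0],0],[75,[0,0,0],0],[75,[0,0,-0.2],0],[75,[0,0,-0.5],0],[75,[0,0,-0.6],0],[75,[0,0,-0.6],0],[75,[0,0,-0.6],0],[75,[0,0,-0.6],0],[75,[0,0,-0.6],0],[75,[0,0.3,-0.5],0]]'

```text
time_s: 18.9
tcp_pos: [0.5602, -0.0616, 0.249]
eef_rot: [179.9, -0.0, 76.8]
contact_force: [0.8, 0.2, -0.2]
gripper_width: 0.0619
```

apply_moves --plan '[[255,[0,0.5,0],0],[255,[0,0.4,0],0],[255,[0,0,0],0]]'

```text
time_s: 19.27
tcp_pos: [0.6049, -0.0721, 0.2465]
eef_rot: [-180.0, 0.0, 76.8]
contact_force: [0.1, -0.1, 0.1]
gripper_width: 0.0376
```

Run:
```python
from ov import *
import pickle
ims=[]
for n,(x0,y0,x1,y1) in dict(scene=(270,150,350,230),wrist=(255,50,405,200),side=(295,170,375,250)).items():
    s,c=cap(n,n+'_n.png'); k=260/(x1-x0); im=cv2.resize(c['frame'][y0:y1,x0:x1],None,fx=k,fy=k,interpolation=2)
    ims.append(im); print(s['time_s'],s['tcp_pos']); pickle.dump((s,c),open(n+'_n.pkl','wb'))
    im2=im.copy()
    for z in (.045,.061): ring(s,c,im2,(.5466,-.0585),.025,z,(0,0,255) if z<.05 else (255,0,0),k,(x0,y0))
    ims.append(im2)
cv2.imwrite('pics/c14.png',np.vstack([np.hstack(ims[0::2]),np.hstack(ims[1::2])]))
```

```text
19.275 [ 0.60488273 -0.07214666  0.24646398]
19.325 [ 0.60415465 -0.0720153   0.24648584]
19.375 [ 0.60380225 -0.07195563  0.24658238]
```

View pics/c14.png

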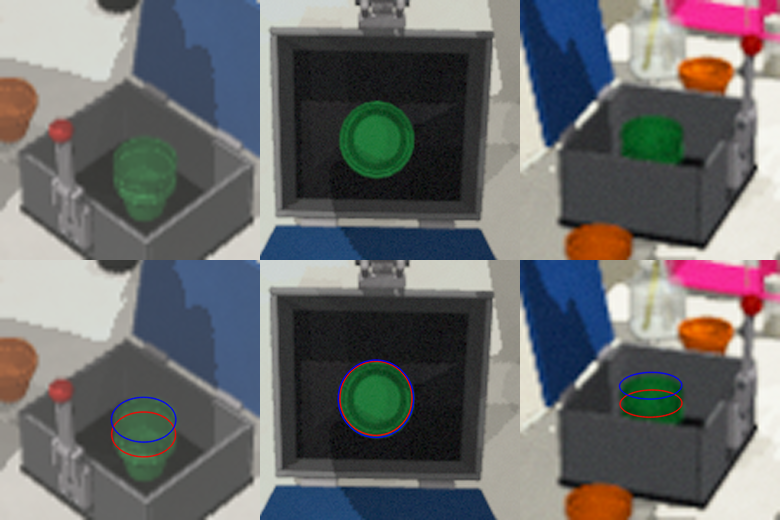

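apply_moves --plan '[[139,[0,-0.4,0],0],[139,[0,-0.5,0],0],[139,[0,-0.28,0.2],0],[139,[0,0,0.6],0],[139,[0,0,0.6],0],[139,[0,0,0.6],0],[139,[0,0,0.6],0],[139,[0,0,0.6],0],[139,[0,0,0.3],0],[139,[0,0,0.1],0],[139,[0,0,0],0]]'

```text
time_s: 20.8
tcp_pos: [0.5472, -0.0584, 0.0672]
eef_rot: [180.0, -0.0, 76.8]
contact_force: [-0.5, -0.1, -0.2]
gripper_width: 0.0398
```

apply_moves --plan '[[139,[0,0,0.06],0],[139,[0,0,0.04],0],[139,[0,0,0],0]]'

```text
time_s: 21.18
tcp_pos: [0.5469, -0.0585, 0.0617]
eef_rot: [180.0, -0.0, 76.8]
contact_force: [0.9, 0.4, 0.1]
gripper_width: 0.0399
```

apply_moves --plan '[[139,[0,0,0.02],0],[139,[0,0,0.02],0],[139,[0,0,0],0]]'

```text
time_s: 21.55
tcp_pos: [0.5478, -0.0586, 0.0612]
eef_rot: [179.9, -0.0, 76.8]
contact_force: [-3.3, 0.3, 12.9]
gripper_width: 0.0396
```

apply_moves --plan '[[139,[0,0,-0.4],0],[139,[0,0,-0.6],0],[139,[0,0,-0.6],0],[139,[0,0,-0.6],0],[139,[0,0,-0.6],0],[139,[0,0,-0.6],0],[139,[0,0,-0.6],0],[255,[0,0.4,0],0],[255,[0,0.6,0],0],[255,[0,0.6,0],0],[255,[0,0.6,0],0],[255,[0,0.2,0],0]]'

```text
time_s: 23.05
tcp_pos: [0.6646, -0.0862, 0.2585]
eef_rot: [-179.9, 0.0, 76.8]
contact_force: [-1.1, 0.2, -0.4]
gripper_width: 0.0008
```

Run:
```python
from ov import *
import pickle
for n in ('scene','side','wrist'):
    s,c=cap(n,n+'_l.png'); pickle.dump((s,c),open(n+'_l.pkl','wb'))
print(s['time_s'],s['tcp_pos'],s['eef_rot'],s['gripper_width'])
a=cv2.imread('pics/scene_l.png');b=cv2.imread('pics/side_l.png')
cv2.imwrite('pics/c15.png',np.hstack([cv2.resize(a[50:250,260:460],(400,400)),cv2.resize(b[60:260,230:430],(400,400))]))
```

```text
23.15 [ 0.66395711 -0.08606191  0.25861166] [-1.79926507e+02  2.26475900e-02  7.67718339e+01] 0.0006743938180328528
```

View pics/c15.png

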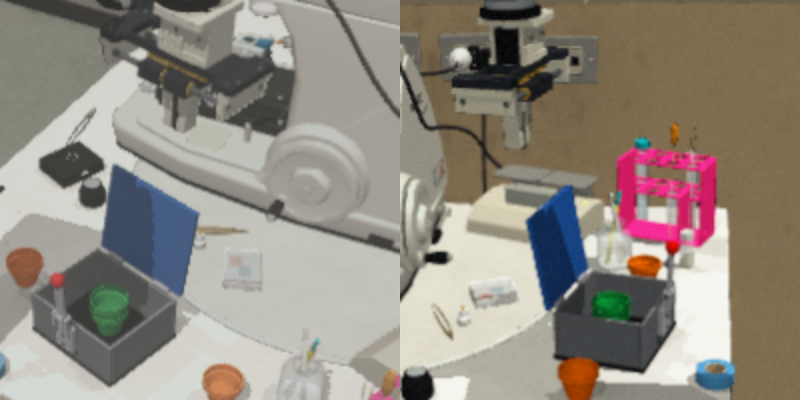

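View pics/wrist_l.png

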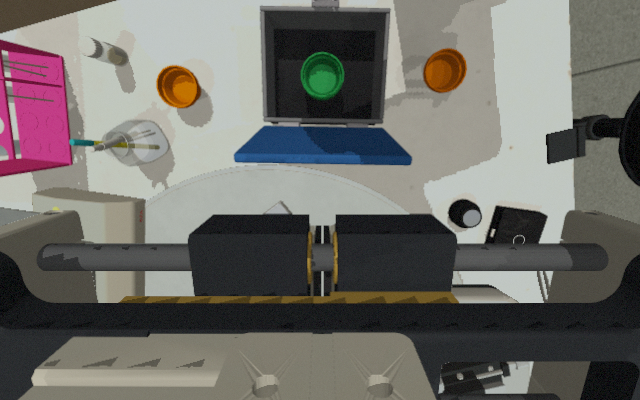

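Run:
```python
from h import *
import pickle
W=pickle.load(open('wrist_l.pkl','rb'))
C=lambda X:(rz(np.radians(13.5))@(X-np.array([.541,-.0546,0]))).round(4)
for uv in [(236,161),(410,164),(322,163)]: print(C(onplane(*W,uv,.188)))
print('tcp',C(W[0]['tcp_pos']))
```

```text
[ 0.0895 -0.0688  0.188 ]
[0.0914 0.0677 0.188 ]
[ 0.0909 -0.0014  0.188 ]
tcp [ 0.1269 -0.0019  0.2586]
```

apply_moves --plan '[[255,[0,0,0.5],0],[255,[0,0,0.6],0],[255,[0,0,0.6],0],[255,[0,0,0.4],0],[255,[0,-0.2,0],0],[255,[0,-0.3,0],0],[255,[0,-0.2,0],0],[255,[0,-0.16,0],0],[255,[0,-0.2,0],0],[255,[0,-0.24,0.02],0],[255,[0,0,0],0]]'

```text
time_s: 24.58
tcp_pos: [0.599, -0.0708, 0.1534]
eef_rot: [-179.9, 0.0, 76.8]
contact_force: [0.6, 0.6, -1.0]
gripper_width: 0.0007
```

Run:
```python
from ov import *
for n in ('scene','side'):
    s,c=cap(n,n+'_m.png')
print(s['time_s'],s['tcp_pos'],s['contact_force'])
a=cv2.imread('pics/scene_m.png');b=cv2.imread('pics/side_m.png')
cv2.imwrite('pics/c16.png',np.hstack([cv2.resize(a[70:250,250:430],(400,400)),cv2.resize(b[80:260,230:410],(400,400))]))
```

```text
24.625 [ 0.59948964 -0.07097563  0.15334862] [-0.96637868  0.02934042 -0.17912623]
```

View pics/c16.png

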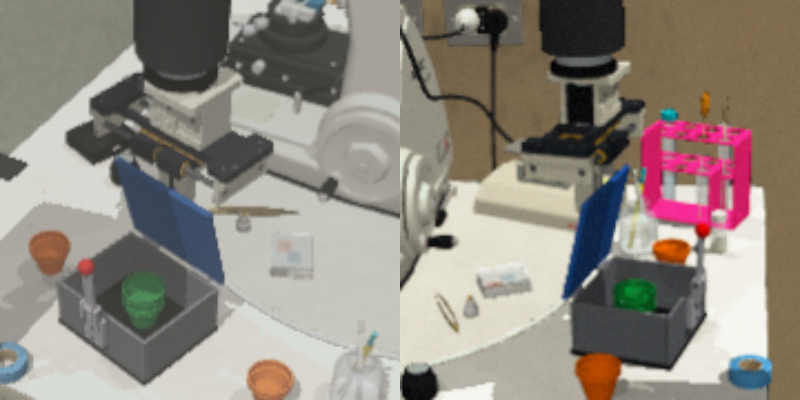

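The lid is following and now leans slightly forward. I'll continue along the arc.

apply_moves --plan '[[255,[0,-0.21,0.06],0],[255,[0,-0.21,0.07],0],[255,[0,-0.19,0.12],0],[255,[0,-0.19,0.12],0],[255,[0,-0.15,0.16],0],[255,[0,-0.15,0.17],0],[255,[0,-0.1,0.2],0],[255,[0,-0.1,0.2],0],[255,[0,-0.04,0.15],0],[255,[0,-0.04,0.13],0],[255,[0,0,0],0]]'

```text
time_s: 26.05
tcp_pos: [0.5329, -0.0554, 0.0839]
eef_rot: [-179.9, 0.0, 76.8]
contact_force: [1.1, -0.1, 0.6]
gripper_width: 0.0008
```

Run:
```python
from ov import *
for n in ('scene','side'):
    s,c=cap(n,n+'_o.png')
print(s['time_s'],s['tcp_pos'],s['contact_force'])
a=cv2.imread('pics/scene_o.png');b=cv2.imread('pics/side_o.png')
cv2.imwrite('pics/c17.png',np.hstack([cv2.resize(a[100:250,240:390],(400,400)),cv2.resize(b[110:260,270:420],(400,400))]))
```

```text
26.1 [ 0.53317356 -0.05533257  0.08429753] [ 0.35042313 -0.42620544 -0.57408567]
```

View pics/c17.png

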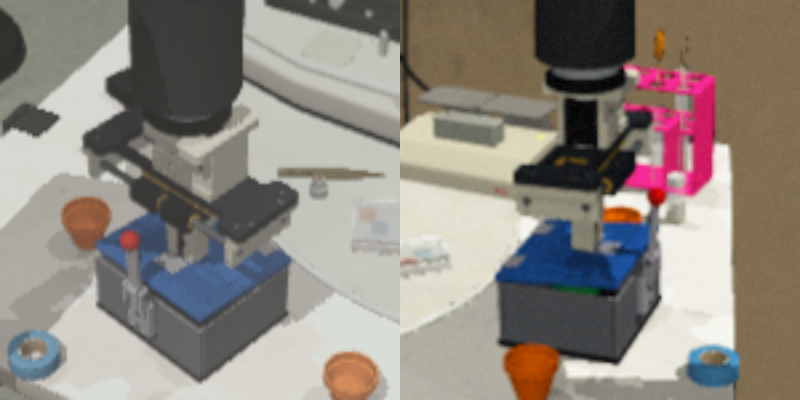

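apply_moves --plan '[[255,[0,0,0.08],0],[255,[0,0,0.07],0],[255,[0,0,0.03],0],[255,[0,0,0],0]]'

```text
time_s: 26.65
tcp_pos: [0.5332, -0.0553, 0.0762]
eef_rot: [180.0, 0.0, 76.8]
contact_force: [-3.2, 1.4, 8.7]
gripper_width: 0.0007
```

apply_moves --plan '[[255,[0,0,0.02],0],[255,[0,0,0],0]]'

```text
time_s: 26.9
tcp_pos: [0.5333, -0.0553, 0.0761]
eef_rot: [180.0, 0.0, 76.8]
contact_force: [-7.1, 1.7, 17.6]
gripper_width: 0.0005
```

apply_moves --plan '[[255,[0,0,-0.3],0],[255,[0,0,-0.6],0],[255,[0,0,-0.7],0],[255,[0,0,-0.7],0],[255,[0,0,-0.7],0],[255,[0,0,-0.7],0],[255,[0,-0.4,0],0],[255,[0,-0.6,0],0],[255,[0,-0.6,0],0],[255,[0,-0.55,0],0],[255,[0,0,0],0]]'

```text
time_s: 28.28
tcp_pos: [0.4274, -0.0306, 0.2605]
eef_rot: [179.9, -0.1, 76.9]
contact_force: [1.2, 1.1, -0.5]
gripper_width: 0.0004
```

Run:
```python
from ov import *
for n in ('scene','side'):
    s,c=cap(n,n+'_p.png')
print(s['time_s'],s['tcp_pos'],s['eef_rot'],s['contact_force'],s['joints'])
C=lambda X:(rz(np.radians(13.5))@(X-np.array([.541,-.0546,0]))).round(4)
print(C(s['tcp_pos']))
a=cv2.imread('pics/scene_p.png');b=cv2.imread('pics/side_p.png')
cv2.imwrite('pics/c18.png',np.hstack([cv2.resize(a[100:250,220:370],(400,400)),cv2.resize(b[110:260,270:420],(400,400))]))
```

```text
28.325 [ 0.42844704 -0.03063623  0.26046348] [ 1.79901890e+02 -5.80186154e-02  7.68550670e+01] [0.28735592 0.26208478 0.12974362] [ 2.24405891e+01 -4.92760933e+00 -2.50783281e+01  1.05623419e-02
 -6.97357316e+01 -1.25589220e+02]
[-0.115  -0.003   0.2605]
```

View pics/c18.png

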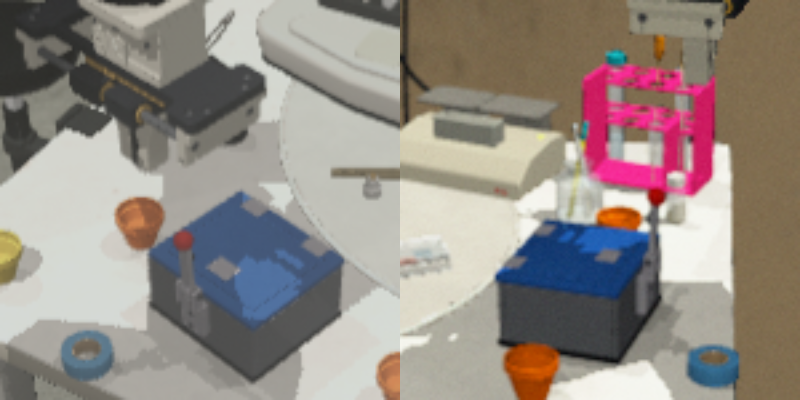

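apply_moves --plan '[[255,[0.05,0,0.4],0],[255,[0,0,0.6],0],[255,[0,0,0.6],0],[255,[0,0,0.6],0],[255,[0,0,0.44],0],[255,[0,0,0],0]]'

```text
time_s: 29.12
tcp_pos: [0.4287, -0.0288, 0.1261]
eef_rot: [-179.8, 0.1, 76.8]
contact_force: [-0.1, -0.0, 0.1]
gripper_width: 0.0003
```

Run:
```python
from ov import *
for n in ('scene','side'):
    s,c=cap(n,n+'_q.png')
print(s['time_s'],s['tcp_pos'],s['eef_rot'],s['contact_force'])
C=lambda X:(rz(np.radians(13.5))@(X-np.array([.541,-.0546,0]))).round(4)
print(C(s['tcp_pos']))
a=cv2.imread('pics/scene_q.png');b=cv2.imread('pics/side_q.png')
cv2.imwrite('pics/c19.png',np.hstack([cv2.resize(a[100:250,220:370],(400,400)),cv2.resize(b[110:260,300:450],(400,400))]))
```

```text
29.175 [ 0.42946809 -0.02858821  0.12729773] [-1.79918121e+02  8.24343962e-02  7.67909949e+01] [-0.08836693  1.02312762  0.29743117]
[-0.1145 -0.0007  0.1273]
```

View pics/c19.png

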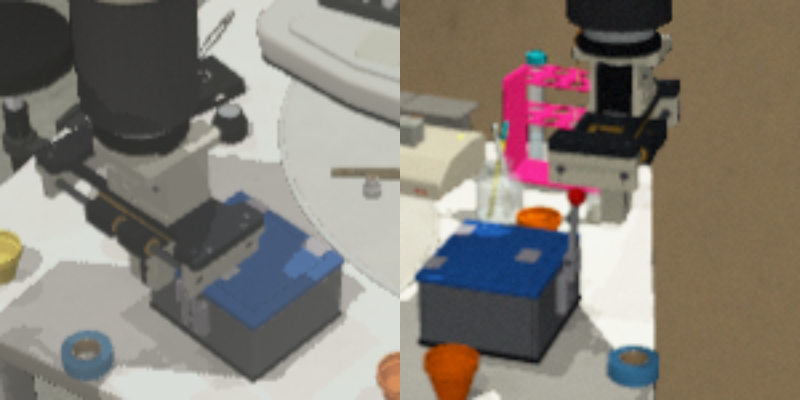

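apply_moves --plan '[[255,[0,0.2,0],0],[255,[0,0.2,0],0],[255,[0,0.2,0],0],[255,[0,0.2,0],0],[255,[0,0.22,0.08],0],[255,[0,0.2,0.12],0],[255,[0,0.15,0.18],0],[255,[0,0,0],0]]'

```text
time_s: 30.22
tcp_pos: [0.4959, -0.0442, 0.1074]
eef_rot: [-179.9, 0.0, 76.8]
contact_force: [-0.3, 0.4, -0.5]
gripper_width: 0.0007
```

Run:
```python
from ov import *
for n in ('scene','side'):
    s,c=cap(n,n+'_r.png')
print(s['time_s'],s['tcp_pos'],s['eef_rot'],s['contact_force'])
C=lambda X:(rz(np.radians(13.5))@(X-np.array([.541,-.0546,0]))).round(4)
print(C(s['tcp_pos']))
a=cv2.imread('pics/scene_r.png');b=cv2.imread('pics/side_r.png')
cv2.imwrite('pics/c20.png',np.hstack([cv2.resize(a[150:250,240:340],(400,400)),cv2.resize(b[130:230,300:400],(400,400))]))
```

```text
30.275 [ 0.49564671 -0.04409659  0.10785591] [-1.79936658e+02  3.25836066e-02  7.67805546e+01] [ 0.19079574  0.31589235 -0.35304964]
[-0.0466 -0.0004  0.1079]
```

View pics/c20.png

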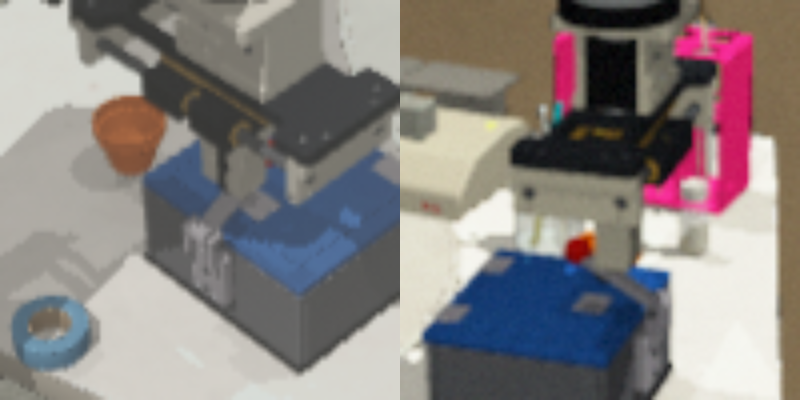

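apply_moves --plan '[[255,[0,0.1,0.11],0],[255,[0,0.05,0.11],0],[255,[0,0.02,0.1],0],[255,[0,0,0.08],0],[255,[0,0,0],0]]'

```text
time_s: 30.95
tcp_pos: [0.5039, -0.0459, 0.0882]
eef_rot: [-180.0, 0.0, 76.8]
contact_force: [0.3, -0.2, 0.3]
gripper_width: 0.0001
```

apply_moves --plan '[[255,[0,0,0.04],0],[255,[0,0,0],0]]'

```text
time_s: 31.2
tcp_pos: [0.504, -0.0459, 0.0865]
eef_rot: [-180.0, 0.0, 76.8]
contact_force: [-0.0, -0.7, 0.5]
gripper_width: 0.0001
```

apply_moves --plan '[[255,[0,0,0.03],0],[255,[0,0,0.02],0],[255,[0,0,0],0]]'

```text
time_s: 31.58
tcp_pos: [0.5042, -0.0459, 0.0859]
eef_rot: [180.0, 0.0, 76.8]
contact_force: [-7.9, 2.3, 19.8]
gripper_width: 0.0005
```

apply_moves --plan '[[255,[0,0,-0.3],0],[255,[0,0,-0.6],0],[255,[0,0,-0.7],0],[255,[0,0,-0.7],0],[255,[0,0,-0.7],0],[255,[0,0.4,-0.5],0],[255,[0,0.6,0],0],[255,[0,0.7,0],0],[255,[0,0.4,0],0],[255,[0,0,0],0]]'

```text
time_s: 32.83
tcp_pos: [0.607, -0.0701, 0.2584]
eef_rot: [-179.9, 0.0, 76.8]
contact_force: [-0.2, 0.0, -0.4]
gripper_width: 0.0006
```

Run:
```python
from ov import *
for n in ('scene','side','wrist'):
    s,c=cap(n,n+'_z.png')
print(s['time_s'],s['tcp_pos'],s['contact_force'])
a=cv2.imread('pics/scene_z.png');b=cv2.imread('pics/side_z.png')
cv2.imwrite('pics/c21.png',np.hstack([cv2.resize(a[110:260,200:350],(400,400),interpolation=2),cv2.resize(b[150:300,270:420],(400,400),interpolation=2)]))
```

```text
32.925 [ 0.60581956 -0.06987817  0.25886862] [ 0.14512467  0.23031645 -0.67775554]
```

View pics/c21.png

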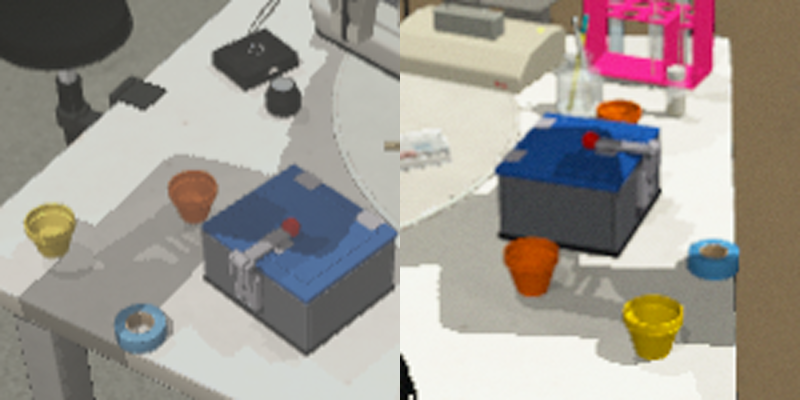

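View pics/wrist_z.png

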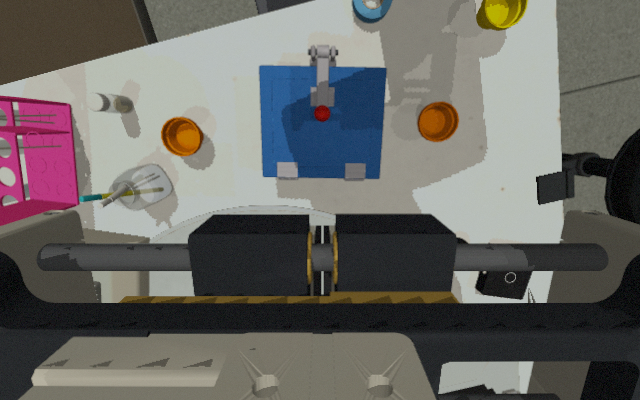

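The lid is shut flat and the clamp arm lies level over it, with the knob at (322,113) in the wrist view. The yellow cup, tape, loupe and vial are where they were, and the arm is clear. I'm handing the job in.

```bash
python3 -c "
from h import *
print(close_job())"
```

```text
the job is handed in; nothing more can be done
None
```

The loose green cup is nested in the green cup in the case, the lid is shut and the clamp arm is down over it. I handed the job in at about 33 s on the robot's clock, with the arm clear of everything.

- **Cup:** I gripped it by the rim band, lowered it into the other cup, then pressed on its rim. The press met firm resistance at 61.2 mm, against 61 mm for fully nested.
- **Lid:** I swung it shut from behind and pressed on top. It met a hard stop at 76.1 mm, against 76 mm nominal.
- **Clamp:** I swung it over and pressed it down. It stopped at 85.9 mm on the bar, against about 86 mm expected.
- **Final pictures:** They show the lid flat and the clamp arm level over it. The yellow cup, tape, loupe and vial look unmoved, and so do the orange cups.
- **Forces:** The highest contact force at the end of any move was about 20 N. All pushes were made with the fingers.
- **Disagreements:** The side camera put several objects up to 10 mm further left (+y) than the scene camera did, so I relied on the wrist and scene views. Nothing else disagreed, and no check failed.

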